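# Set the brush rack on its braked stand

### The arm

A 7-joint arm with a two-finger parallel gripper is mounted at the origin on a cart in front of the work surface, level with it; the furniture and walls round the work are solid. World frame = base frame: x ahead of the robot, y to its left, z up, the work surface at z = 0. Lengths are in m, angles in rad, forces in N, time in s.
With the tool pointing down it reaches from about 0.4 to 0.9 m from the base axis. Payload 5.6 kg.
Tool frame: the origin (TCP) lies on the front face of the gripper's body, between the roots of the fingers; the fingertips stand 88 mm ahead of it and the grasp point (between the pads) lies 69 mm ahead of it; z points along the fingers, y is the direction in which the jaws open and shut (so a half turn about z gives the same grasp; the last joint's range is limited). The gripper opens to 92 mm and grips with 3 to 60 N. Pads are 20 mm wide; open, the fingers measure 128 mm over their backs; the gripper's body (75 mm by 189 mm) begins 69 mm behind the grasp point.
Start: joints at [1.074, 0.468, -0.012, 1.603, 0.006, 1.071, -0.056], TCP at [0.285, -0.584, 0.303] pointing down, gripper open.
Joint ranges: [-2.53, 2.53], [-0.31, 2.02], [-1.57, 1.55], [0.28, 2.44], [-1.29, 4.43], [0.15, 1.84], [-2.92, 2.92]. Speed limits (rad/s): [2.57, 2.57, 3.14, 3.14, 3.14, 3.14, 3.14].

### API

Orientations are given as a rotation vector (axis times angle).
In Python, from cell import ctrl gives the robot as it stands. The module is installed in compiled form; this text tells all that it offers.
- The arm moves only by the tool apply_moves, never from a script. Its argument "series" is text: rows parted by semicolons, each of 6 numbers parted by spaces: the shift along the tool's x, y, z in units of 30 mm (1.0 is 30 mm), then the turn, a rotation vector about the tool's x, y, z in units of 5 degrees (1.0 is 5 degrees). In form: x y z ax ay az; .... A call has exactly 5 rows; each row shifts and turns the pose as measured when the row begins, along the tool's axes as they then stand; what a row does not reach is not made up. A row lasts 1/12 s, in which the tool goes at most 41.7 mm and 7.16 degrees, less where a joint would pass 70% of its speed; a pose out of reach is approached as far as the arm can. A call is refused whole if a number of a shift passes 1 or a number of a turn 1, either way. A call with a gripper value outside its range is refused whole. "gripper" is the opening, from 0 (shut) to 1 (fully open), set as the call begins (left out, the last holds). The fingers move at their own pace and stop on an object; "grip_force" is the grip in N (left out, the last holds). Time passes only in rows, so rows that do not move let the fingers close, or fill a call up. It gives the time, the measured TCP pose, the force and the opening at its end, in the units of the state.
- ctrl.sense(): the state, without advancing time (a new reading comes with each control period).
- ctrl.snapshot(name): name is "side" or "top"; returns (picture, depth): 384x512x3 uint8, red, green, blue; 384x512 float32, m along the optical axis (not along the pixel's ray), 0 where there is no reading.
- ctrl.get_calibration(name): a dict with "vertical_fov" (degrees; the focal length in pixels is half the picture's height over the tangent of half this angle, whatever the lens; pixels are square), "cx", "cy" (the principal point, pixels), "T" (4x4, takes a point from camera to world coordinates). Camera axes: x right, y down, z forward; pixel columns grow to the right and rows downward; lengths in m; the calibration is good to about 2 mm. A picture is of the moment at which its call begins. get_calibration takes no time and is no camera call.
- ctrl.finish_job(): hands the job in, once; it reports no verdict.
Trained networks look in the newest picture that a camera, given by its name, has taken for a name from the list of things; names that differ only in an ending like _2 or _b are one class to them, and where a whole thing is asked for, a point or a joint stands for the part that bears it (a point fixed in the world has none). Each returns a list of dicts, best first, with "conf" (0 to 1); they miss things now and then, are a little off and sometimes report something else, mostly with a low value. They report only what shows in the picture. A call takes as long as a camera call.
- ctrl.search_frame(target, camera): "point" ([x, y, z] in m, in world coordinates, good to about 4 mm: the middle of the surface that is visible of it).
- ctrl.silhouettes(target, camera): "mask" (384x512 bool, what is visible of it).
The state is a dict: "t": time; "joints": joint angles; "qvel": joint speeds; "tau": joint torques, N m; "position": TCP position; "tool_rot": TCP orientation; "contact_force": force on the tool from outside, world axes, zero at the start; "torque": the same for the moment, N m; "width": finger opening in m.
Only numpy, scipy, OpenCV 4.12 (cv2) and the standard library are available. Lean on these libraries where they do the work, as an engineer would, in place of code of your own. Each camera call takes 0.05 s, during which the arm holds its last target.

### The job

Put the empty wooden brush rack back on its stand: slide its central tube down over the upright steel post and turn it until the notches in the foot of the tube drop over the pin through the post, so that the tube sits fully home on the round foot of the stand. Let go of it there, upright and still, and leave the white pot, the clear jar and the paint bottle where they are.

Things in the scene. Friction and masses are not known exactly. Their poses are not given: they have to be found in the camera images.
- rack: loose light-wood brush rack, 0.3 kg, standing upright: a tube 130 mm tall, 40 mm outside, with a 22 mm bore open right through, carrying two square plates 110 x 110 x 8 mm, their undersides 20 and 68 mm above the tube's foot, joined by four corner rods; the upper has eight holes. Origin: centre of the tube's lower end face; z up the tube; x, y parallel to the plates' sides
- rack_grip (a point): on the tube's axis, 106 mm above its foot: the tube stands free from 76 to 130 mm (top), 40 mm thick, to be gripped from any side
- rack_notch (a point): the tube's foot has two opposite notches, on its own +x and -x sides, open below and right through the wall, each 12 mm wide and 14 mm high; this point is in the middle of the +x one, 15 mm from the axis and 7 mm above the foot
- stand: stand fixed to the table: dark round steel foot 150 mm across and 18 mm thick with an upright steel post in its centre (diameter 19 mm, top 80 mm above the foot's upper face, the last 12 mm tapering to 10 mm diameter). Origin: centre of the underside, z up. Its yaw tells nothing of the pin's direction
- stand_seat (a point): centre of the round foot's upper face, on the post's axis, 18 mm above the table: the rack's origin is here when fully home. The rack stands by itself on the post, also while it only rests on the pin 11 mm higher, so it may be let go and gripped afresh
- stand_pin (a point): centre of the cross pin through the post, 8 mm above the round foot: steel, 6 mm thick, 38 mm long, level, sticking out 9.5 mm on two opposite sides. Pin and post start turned at any angle, WHICH IS NOT REPORTED: find it by sight or touch. They turn only against a stiff brake (0.3 N m). A tube with its notches within about 0.15 rad of the pin (either way round) goes down over it
- white_pot: bystander: white open plastic pot, 115 mm wide, 101 mm tall; origin at the centre of its underside
- jar: bystander: empty clear open jar, 88 mm wide, 78 mm tall; origin at the centre of its underside
- bottle: bystander: red paint squeeze bottle with white nozzle, 59 mm wide, 155 mm tall; origin at the centre of its underside

How it is judged:
At the end, for the whole second after the job is handed in: the rack's tube is over the post with its foot on the stand's round foot (within 3 mm in height, 4 mm sideways), upright within 0.05 rad, at rest (under 10 mm/s and 0.05 rad/s) (z of rack in the frame of stand_seat between -0.003 and 0.003 m and horizontal distance between rack and stand_seat below 0.004 m and angle between rack's own z axis and vertical below 0.05 rad and linear speed of rack below 0.01 m/s and angular speed of rack below 0.05 rad/s); the robot touches nothing.
It fails at once if the white pot, the jar or the bottle is moved more than 30 mm (distance of any of white_pot, jar, bottle from where it was at the start of the episode above 0.03 m).
It also fails if it takes over 61 s, if anything falls off the work surface, if the arm or the gripper's body presses on something with over 40 N, if the wrist force passes 120 N, or if a joint passes its speed limit or range.

## Working session

There is one attempt and no reset: what is moved stays moved. The work goes in short steps, Python scripts to look and compute and a tool call to move; the robot and the scene stay as the last step left them, time stands still between calls to the robot, and variables do not carry over. Pictures are saved under pics/ and viewed, and the job is handed in when it is done.

Besides the shell and the picture viewer there is one more tool, called after "Request:" by a JSON object that holds its "op" and its "data". apply_moves: Moves the arm, as the interface text tells. Its arguments: {"type":"object","properties":{"series":{"type":"string"},"gripper":{"type":"number"},"grip_force":{"type":"number"}},"required":["series"]}

```bash
mkdir -p pics; cat > h.py <<'E'
import numpy as np, cv2
from cell import ctrl
from scipy.spatial.transform import Rotation as R
def save(n,name):
    im,d=ctrl.snapshot(n); cv2.imwrite(f'pics/{name}.png',im[:,:,::-1]); np.savez(f'pics/{name}.npz',im=im,d=d); return im,d
def cal(n):
    c=ctrl.get_calibration(n); f=192/np.tan(np.radians(c['vertical_fov'])/2); return f,c['cx'],c['cy'],np.array(c['T'])
def cloud(n,d):
    f,cx,cy,T=cal(n); v,u=np.mgrid[:384,:512]
    P=np.stack([(u-cx)/f*d,(v-cy)/f*d,d],-1); return P@T[:3,:3].T+T[:3,3]
def proj(n,p):
    f,cx,cy,T=cal(n); q=(np.array(p)-T[:3,3])@T[:3,:3]; return q[...,0]/q[...,2]*f+cx,q[...,1]/q[...,2]*f+cy
E
python3 - <<'E'
from h import *
s=ctrl.sense(); print(s)
for n in('side','top'):
    save(n,n+'0'); c=ctrl.get_calibration(n); print(n,c)
    for t in('rack','stand','rack_notch','stand_pin','white_pot','jar','bottle','rack_grip','stand_seat'):
        try: r=ctrl.search_frame(t,n); print(t,[(np.round(x['point'],4),round(x['conf'],2)) for x in r[:3]])
        except Exception as e: print(t,e)
print(ctrl.sense()['t'])
E
```

```text
{'t': 0.0, 'joints': array([ 1.07400038,  0.46838948, -0.01158726,  1.60365135,  0.00603981,
        1.07137663, -0.05632419]), 'qvel': array([-0.00076831,  0.00189087,  0.00033794, -0.00029384, -0.00052218,
        0.00018516, -0.0010385 ]), 'tau': array([-3.83270599e-04, -5.20586944e+01, -1.27052670e-02, -2.43751520e+01,
       -5.66099177e-02,  1.72869978e-02,  1.56248975e-04]), 'position': array([ 0.28468574, -0.58385378,  0.30172075]), 'tool_rot': array([-3.05944235e+00, -7.06211153e-01,  8.84727686e-04]), 'contact_force': array([ 1.1458179 , -0.39532932, -0.57982894]), 'torque': array([-0.02268033,  0.00592007, -0.00235728]), 'width': 0.0920013670314157}
side {'vertical_fov': 51.956038454410276, 'cx': 256.2871933677791, 'cy': 190.72382821801486, 'T': array([[-0.9506668 , -0.18763529,  0.24703369,  0.36630114],
       [-0.30988488,  0.61107372, -0.72839568,  0.67041374],
       [-0.01428306, -0.76901359, -0.63907284,  0.80333182],
       [ 0.        ,  0.        ,  0.        ,  1.        ]])}
rack [(array([0.5198, 0.0911, 0.0732]), 0.78)]
stand [(array([ 0.5351, -0.1279,  0.0203
[... 549 characters left out ...]
82, -0.99562415,  1.12606498],
       [ 0.        ,  0.        ,  0.        ,  1.        ]])}
rack [(array([0.5316, 0.0699, 0.0778]), 0.96)]
stand [(array([ 0.5367, -0.1376,  0.0196]), 0.96), (array([ 0.7903, -0.0489,  0.0047]), 0.16)]
rack_notch [(array([0.5281, 0.0736, 0.0758]), 0.96), (array([ 0.5588, -0.4225,  0.1103]), 0.5)]
stand_pin [(array([ 0.532 , -0.1409,  0.0209]), 0.59)]
white_pot []
jar [(array([ 0.7302, -0.2329,  0.0035]), 0.89), (array([ 0.5573, -0.4263,  0.1087]), 0.67)]
bottle [(array([ 0.5567, -0.4242,  0.1077]), 0.56)]
rack_grip [(array([0.5329, 0.0669, 0.0767]), 0.67)]
stand_seat [(array([ 0.5353, -0.1425,  0.019 ]), 0.86), (array([ 0.5588, -0.4258,  0.1086]), 0.65)]
1.0
```

View pics/side0.png

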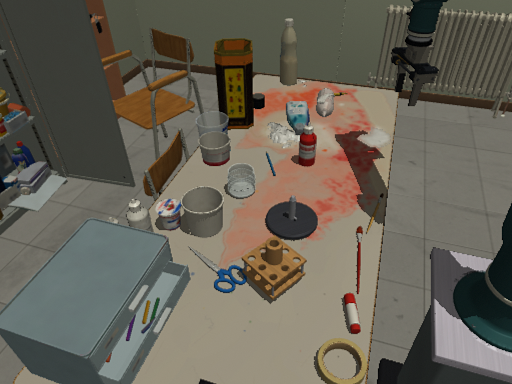

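View pics/top0.png

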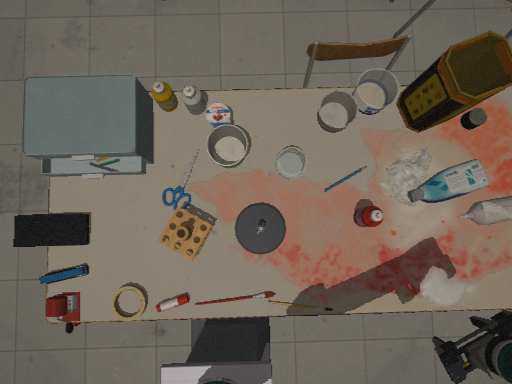

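```bash
python3 - <<'E'
from h import *
P={n:np.load(f'pics/{n}0.npz') for n in('side','top')}
for n in P:
    W=cloud(n,P[n]['d'])
    if n=='side':
        crop=P[n]['im']
    # stand crop
    u,v=proj(n,[0.535,-0.14,0.03]); u,v=int(u),int(v); print(n,'stand px',u,v)
    c=P[n]['im'][v-60:v+50,u-60:u+60][:,:,::-1]; cv2.imwrite(f'pics/{n}_standcrop.png',cv2.resize(c,None,fx=5,fy=5,interpolation=cv2.INTER_CUBIC))
    # rack top points
    for lo,hi in((.12,.14),(.066,.082)):
        m=(W[...,2]>lo)&(W[...,2]<hi)&(abs(W[...,0]-.53)<.12)&(abs(W[...,1]-.07)<.12)&(P[n]['d']>0)
        q=W[m]; print(n,lo,len(q),q.mean(0),q.min(0),q.max(0))
        r=cv2.minAreaRect((q[:,:2]*1000).astype(np.float32)); print(r)
    m=(W[...,2]>.04)&(W[...,2]<.115)&(abs(W[...,0]-.535)<.05)&(abs(W[...,1]+.14)<.05)
    q=W[m]; print('post',len(q),q.mean(0),q.min(0),q.max(0))
    m=(W[...,2]>.012)&(W[...,2]<.022)&(abs(W[...,0]-.535)<.1)&(abs(W[...,1]+.14)<.1)
    q=W[m]; print('foot',len(q),cv2.minEnclosingCircle((q[:,:2]*1000).astype(np.float32)))
E
```

```text
side stand px 291 214
side 0.12 201 [0.5280319  0.0739584  0.12924376] [0.50907685 0.05033741 0.12002984] [0.54791338 0.09217731 0.13528216]
((528.7385864257812, 71.18995666503906), (37.052066802978516, 40.62162399291992), 16.982275009155273)
side 0.066 1226 [0.52500585 0.08429792 0.07733979] [ 0.45419621 -0.00315857  0.06771568] [0.60247335 0.1459567  0.08191852]
((528.9227294921875, 70.69241333007812), (112.61006164550781, 111.53754425048828), 59.038387298583984)
post 122 [ 0.53466484 -0.13365211  0.07168583] [ 0.52577858 -0.14344555  0.04033528] [ 0.54504987 -0.12796429  0.10191345]
foot 1225 ((535.4515991210938, -137.7147216796875), 75.96240234375)
top stand px 260 229
top 0.12 142 [0.53072934 0.07200054 0.12955101] [0.51214498 0.05253945 0.12086255] [0.54918637 0.09266311 0.13480374]
((531.248046875, 71.73472595214844), (38.59403991699219, 37.84564971923828), 23.249649047851562)
top 0.066 1153 [0.53089636 0.07115013 0.07648883] [ 0.45835526 -0.00151373  0.06685627] [0.60522789 0.14509344 0.08187555]
((530.891357421875, 72.8100814819336), (110.78170776367188, 110.50346374511719), 59.539878845214844)
post 36 [ 0.53809172 -0.13684268  0.09411002] [ 0.52978225 -0.14520316  0.0865991 ] [ 0.54621332 -0.12875079  0.10290821]
foot 1896 ((538.0711059570312, -137.58653259277344), 74.69951629638672)
```

View pics/side_standcrop.png

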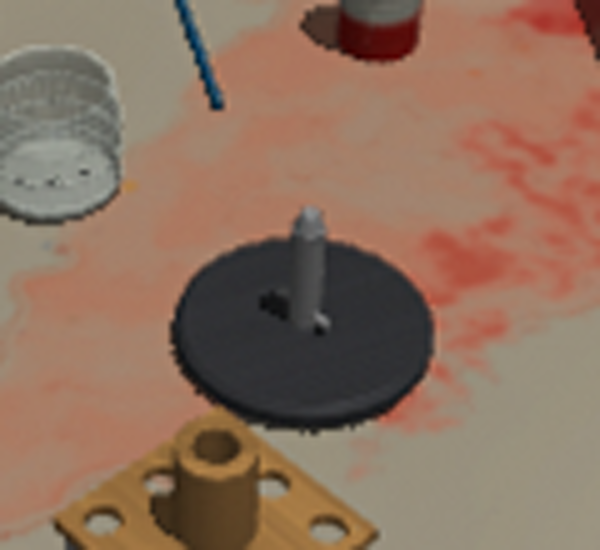

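View pics/top_standcrop.png

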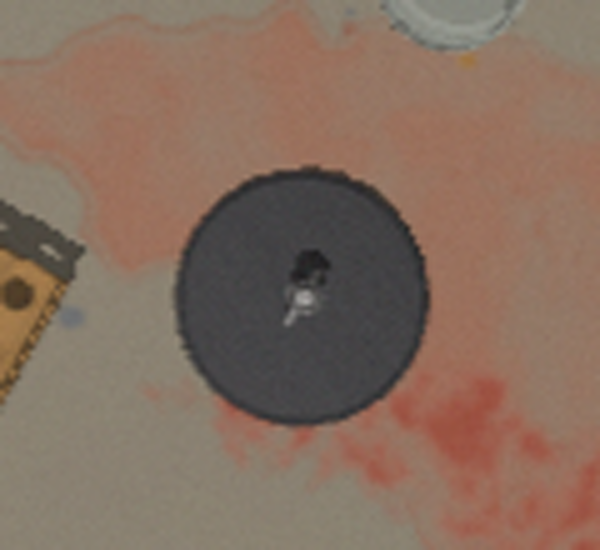

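```bash
python3 - <<'E'
from h import *
P=np.load('pics/side0.npz')
c=P['im'][235:305,235:315][:,:,::-1]; cv2.imwrite('pics/rackcrop.png',cv2.resize(c,None,fx=7,fy=7,interpolation=cv2.INTER_CUBIC))
for n in('side','top'):
    P=np.load(f'pics/{n}0.npz');W=cloud(n,P['d'])
    m=(W[...,2]>.022)&(W[...,2]<.034)&(np.hypot(W[...,0]-.537,W[...,1]+.1376)<.05)
    print(n,np.round(W[m]*1000-[537,-137.6,0]).astype(int).tolist()[:60])
    # rectified stand at z=.026
    g=np.mgrid[-30:30:.25,-30:30:.25]/1000
    X=np.stack([.537-g[0],-.1376-g[1],np.full_like(g[0],.026)],-1)
    u,v=proj(n,X); r=cv2.remap(P['im'],u.astype(np.float32),v.astype(np.float32),cv2.INTER_CUBIC)
    r=cv2.normalize(np.clip(r.astype(float),0,200),None,0,255,cv2.NORM_MINMAX).astype(np.uint8)
    cv2.imwrite(f'pics/rect_{n}.png',cv2.resize(r[:,:,::-1],None,fx=2,fy=2))
a=[cv2.imread(f'pics/rect_{n}.png') for n in('side','top')];cv2.imwrite('pics/rect.png',np.hstack(a)[:,:800] if 0 else cv2.resize(np.hstack(a),(800,400)))
E
```

```text
side [[27, -36, 22], [-10, -45, 24], [17, -32, 24], [-14, -43, 23], [30, -26, 22], [27, -26, 23], [19, -28, 23], [-6, -37, 22], [-20, -39, 24], [-18, -36, 22], [-27, -38, 23], [31, -16, 23], [28, -16, 23], [25, -17, 23], [23, -19, 22], [20, -20, 22], [15, -12, 30], [12, -13, 30], [-22, -31, 23], [49, -6, 22], [35, -8, 24], [14, -10, 29], [11, -7, 32], [-23, -27, 23], [-29, -30, 22], [31, -6, 23], [15, -12, 23], [10, -6, 29], [-16, -22, 22], [-32, -27, 22], [33, -2, 22], [30, -3, 22], [16, -7, 22], [-19, -18, 23], [-22, -19, 22], [-28, -21, 22], [-39, -24, 23], [15, -3, 22], [5, 4, 32], [-9, 2, 33], [44, 11, 23], [28, 6, 23], [20, 3, 23], [9, -1, 22], [4, 7, 31], [1, 6, 31], [-4, 5, 31], [-7, 6, 33], [-10, 4, 32], [-27, -12, 23], [41, 13, 22], [35, 13, 24], [18, 8, 24], [4, 8, 28], [1, 8, 29], [-2, 9, 31], [-5, 8, 30], [-7, 5, 28], [-10, 5, 29], [-16, 7, 33]]
top [[48, 4, 23], [45, 7, 22], [42, 1, 23], [42, -2, 24], [37, 22, 23], [36, 1, 24], [33, -2, 23], [24, 2, 22], [24, -7, 22], [22, 40, 24], [21, -1, 22], [20, -39, 24], [19, 11, 22], [16, 31, 22], [15, -7, 30], [15, -10, 28], [13, 22, 22], [13, 8, 23], [13, -4, 25], [12, -7, 29], [12, -9, 33], [12, -13, 23], [10, -7, 27], [10, -10, 23], [-5, -15, 23], [-6, -35, 22], [-6, 40, 23], [-7, 8, 30], [-7, 6, 29], [-10, 9, 29], [-10, 6, 27], [-11, -3, 26], [-13, 32, 24], [-13, 11, 26], [-13, 9, 33], [-13, 6, 27], [-16, 9, 33], [-19, -9, 22], [-20, -20, 23], [-21, 35, 22], [-24, 38, 24], [-27, 29, 25], [-29, -29, 22], [-33, 27, 22], [-36, 21, 23], [-40, -28, 22], [-42, 27, 22], [-42, 9, 22], [-43, -17, 22], [-48, 15, 24]]
```

View pics/rect.png

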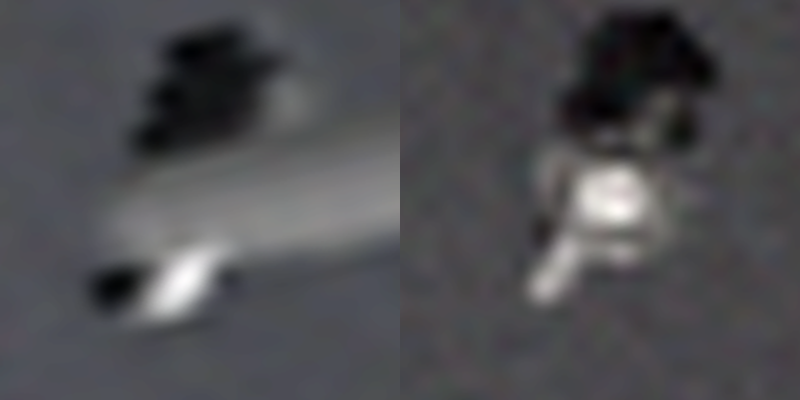

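View pics/rackcrop.png

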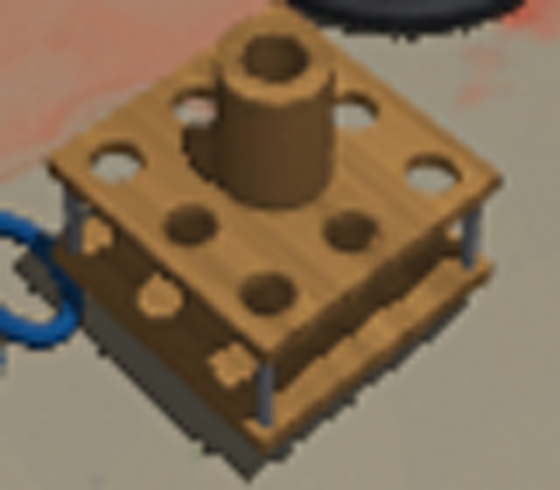

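```bash
cat >> h.py <<'E'
def go(p,yaw=None):
    s=ctrl.sense(); Rt=R.from_rotvec(s['tool_rot']); d=np.array(p)-s['position']
    print('t',round(s['t'],2),'pos',np.round(s['position'],4),'shift units',np.round(Rt.inv().apply(d)/.03,2),'F',np.round(s['contact_force'],1),'w',round(s['width'],4))
    M=Rt.as_matrix(); y=np.degrees(np.arctan2(M[1,1],M[0,1])); print('tool y yaw',round(y,1),'zaxis',np.round(M[:,2],3),'j',np.round(s['joints'],2))
    # leveling rotation (tool frame), keeping yaw unless given
    yy=np.radians(y if yaw is None else yaw); Y=np.array([np.cos(yy),np.sin(yy),0]);Z=np.array([0,0,-1.]);T=R.from_matrix(np.stack([np.cross(Y,Z),Y,Z],1))
    print('turn units',np.round(np.degrees((Rt.inv()*T).as_rotvec())/5,2))
E
python3 -c "
from h import *
go([.53,.072,.29])"
```

```text
t 1.0 pos [ 0.2849 -0.5842  0.3027] shift units [ 16.93 -16.08   0.42] F [0.2 0.2 0.5] w 0.092
tool y yaw -64.0 zaxis [-0. -0. -1.] j [ 1.07  0.47 -0.01  1.6   0.01  1.07 -0.06]
turn units [-0.  0.  0.]
```

Request:
{"op": "apply_moves", "data": {"series": "1 -0.95 0 0 0 0;1 -0.95 0 0 0 0;1 -0.95 0 0 0 0;1 -0.95 0 0 0 0;1 -0.95 0 0 0 0", "gripper": 1}}

```text
t: 1.42
position: [0.3535, -0.3943, 0.3005]
tool_rot: [3.063, 0.678, -0.006]
contact_force: [0.6, 0.4, -0.1]
width: 0.0917
```

Request:
{"op": "apply_moves", "data": {"series": "1 -0.95 0 0 0 0;1 -0.95 0 0 0 0;1 -0.95 0 0 0 0;1 -0.95 0 0 0 0;1 -0.95 0 0 0 0"}}

```text
t: 1.83
position: [0.4284, -0.1997, 0.3007]
tool_rot: [3.06, 0.674, -0.003]
contact_force: [1.0, -0.4, -1.0]
width: 0.0921
```

Request:
{"op": "apply_moves", "data": {"series": "1 -0.95 0 0 0 0;1 -0.95 0 0 0 0;1 -0.95 0 0 0 0;1 -0.95 0 0 0 0;0 0 0 0 0 0"}}

```text
t: 2.25
position: [0.4905, -0.0361, 0.3019]
tool_rot: [3.057, 0.69, 0.009]
contact_force: [0.4, 0.7, 0.1]
width: 0.0922
```

```bash
python3 -c "
from h import *
go([.53,.072,.25],-64)"
```

```text
t 2.25 pos [ 0.4905 -0.0361  0.3019] shift units [ 2.73 -2.71  1.71] F [0.4 0.7 0.1] w 0.0922
tool y yaw -64.6 zaxis [ 0.007 -0.007 -1.   ] j [ 0.3   0.22 -0.34  1.97  0.1   0.96 -1.22]
turn units [ 0.11 -0.04 -0.11]
```

Request:
{"op": "apply_moves", "data": {"series": "0.95 -0.95 0.4 0.1 0 -0.1;0.95 -0.95 0.4 0 0 0;0.8 -0.8 0.4 0 0 0;0.3 -0.25 0 0 0 0;0 0 0 0 0 0"}}

```text
t: 2.67
position: [0.5334, 0.0812, 0.2678]
tool_rot: [3.06, 0.709, 0.013]
contact_force: [0.0, -0.6, 0.0]
width: 0.0918
```

```bash
python3 -c "
from h import *
go([.53,.072,.176],-64)"
```

```text
t 2.67 pos [0.5334 0.0812 0.2678] shift units [-0.26  0.22  3.06] F [ 0.  -0.6  0. ] w 0.0918
tool y yaw -63.9 zaxis [ 0.008  0.001 -1.   ] j [ 0.1   0.35 -0.39  1.89  0.17  0.92 -1.48]
turn units [ 0.03 -0.09  0.02]
```

Request:
{"op": "apply_moves", "data": {"series": "-0.26 0.22 0.6 0 -0.1 0;0 0 0.8 0 0 0;0 0 0.8 0 0 0;0 0 0.5 0 0 0;0 0 0.1 0 0 0"}}

```text
t: 3.08
position: [0.5305, 0.0678, 0.1836]
tool_rot: [3.055, 0.707, 0.007]
contact_force: [-0.2, -0.4, -0.5]
width: 0.092
```

```bash
python3 -c "
from h import *
go([.53,.072,.176],-64)"
```

```text
t 3.08 pos [0.5305 0.0678 0.1836] shift units [ 0.04 -0.13  0.25] F [-0.2 -0.4 -0.5] w 0.092
tool y yaw -63.9 zaxis [ 0.006 -0.004 -1.   ] j [ 0.09  0.46 -0.35  1.96  0.23  0.75 -1.51]
turn units [ 0.07 -0.04  0.01]
```

Request:
{"op": "apply_moves", "data": {"series": "0.04 -0.13 0.25 0.07 -0.04 0;0 0 0 0 0 0;0 0 0 0 0 0;0 0 0 0 0 0;0 0 0 0 0 0"}}

```text
t: 3.5
position: [0.5307, 0.069, 0.1777]
tool_rot: [3.061, 0.702, 0.002]
contact_force: [-0.9, 1.0, -0.0]
width: 0.092
```

```bash
python3 -c "
from h import *
go([.53,.072,.176],-64)"
```

```text
t 3.5 pos [0.5307 0.069  0.1777] shift units [ 0.02 -0.1   0.06] F [-0.9  1.  -0. ] w 0.092
tool y yaw -64.2 zaxis [ 0.001 -0.001 -1.   ] j [ 0.09  0.48 -0.35  1.96  0.23  0.74 -1.52]
turn units [ 0.02 -0.01 -0.03]
```

Close the gripper.

Request:
{"op": "apply_moves", "data": {"series": "0.02 -0.1 0.05 0 0 0;0 0 0 0 0 0;0 0 0 0 0 0;0 0 0 0 0 0;0 0 0 0 0 0", "gripper": 0, "grip_force": 30}}

```text
t: 3.92
position: [0.531, 0.0727, 0.1785]
tool_rot: [3.06, 0.703, 0.009]
contact_force: [-0.0, -0.9, -0.3]
width: 0.0606
```

Request:
{"op": "apply_moves", "data": {"series": "0 0 0 0 0 0;0 0 0 0 0 0;0 0 0 0 0 0;0 0 0 0 0 0;0 0 0 0 0 0"}}

```text
t: 4.33
position: [0.531, 0.0727, 0.1786]
tool_rot: [3.06, 0.703, 0.009]
contact_force: [-0.2, -0.2, 0.5]
width: 0.0401
```

```bash
python3 -c "
from h import *
go([.53,.072,.176],-64)"
```

```text
t 4.33 pos [0.531  0.0727 0.1786] shift units [-0.04  0.    0.09] F [-0.2 -0.2  0.5] w 0.0401
tool y yaw -64.1 zaxis [ 0.006 -0.001 -1.   ] j [ 0.08  0.47 -0.35  1.96  0.24  0.74 -1.52]
turn units [ 0.04 -0.06 -0.03]
```

Request:
{"op": "apply_moves", "data": {"series": "0 0 -0.5 0 0 0;0 0 -1 0 0 0;0 0 -1 0 0 0;0 0 -1 0 0 0;0 0 -1 0 0 0"}}

```text
t: 4.75
position: [0.5248, 0.0714, 0.308]
tool_rot: [-3.06, -0.704, 0.028]
contact_force: [0.8, 0.2, -2.5]
width: 0.0396
```

```bash
python3 -c "
from h import *
go([.5377,-.1376,.315],-64)"
```

```text
t 4.75 pos [0.5248 0.0714 0.308 ] shift units [-2.66  6.45 -0.22] F [ 0.8  0.2 -2.5] w 0.0396
tool y yaw -64.1 zaxis [-0.018 -0.003 -1.   ] j [ 0.13  0.3  -0.4   1.86  0.13  1.02 -1.44]
turn units [-0.06  0.2  -0.02]
```

Request:
{"op": "apply_moves", "data": {"series": "-0.4 0.95 -0.3 0 0.2 0;-0.4 0.95 0 0 0 0;-0.4 0.95 0 0 0 0;-0.4 0.95 0 0 0 0;-0.4 0.95 0 0 0 0"}}

```text
t: 5.17
position: [0.5354, -0.078, 0.3234]
tool_rot: [-3.048, -0.73, -0.019]
contact_force: [0.0, -0.1, -2.9]
width: 0.0401
```

```bash
python3 -c "
from h import *
go([.5377,-.1376,.305],-64)"
```

```text
t 5.17 pos [ 0.5354 -0.078   0.3234] shift units [-0.84  1.81  0.59] F [ 0.  -0.1 -2.9] w 0.0401
tool y yaw -63.1 zaxis [ 0.01  0.01 -1.  ] j [ 0.36  0.28 -0.33  1.84  0.09  1.03 -1.1 ]
turn units [-0.05 -0.15  0.19]
```

Request:
{"op": "apply_moves", "data": {"series": "-0.4 0.9 0.3 0 0 0.1;-0.3 0.7 0.2 0 0 0;-0.05 0.1 0 0 0 0;0 0 0 0 0 0;0 0 0 0 0 0"}}

```text
t: 5.58
position: [0.5352, -0.1451, 0.3042]
tool_rot: [-3.057, -0.697, -0.008]
contact_force: [-0.7, 0.4, -2.6]
width: 0.0399
```

```bash
python3 - <<'E'
from h import *
go([.5377,-.1376,.305],-64)
for n in('side','top'): save(n,n+'1')
s=ctrl.sense()
for n in('side','top'):
    P=np.load(f'pics/{n}1.npz');W=cloud(n,P['d'])-s['position']
    for lo,hi,r in((-.112,-.095,.09),(-.054,-.044,.022)):
        m=(W[...,2]>lo)&(W[...,2]<hi)&(np.hypot(W[...,0],W[...,1])<r); q=W[m]
        print(n,len(q),np.median(q,0), cv2.minAreaRect((q[:,:2]*1000).astype(np.float32)) if len(q) else '')
E
```

```text
t 5.58 pos [ 0.5352 -0.1451  0.3042] shift units [ 0.18 -0.19 -0.02] F [-0.7  0.4 -2.6] w 0.0399
tool y yaw -64.3 zaxis [ 0.004  0.007 -1.   ] j [ 0.44  0.33 -0.29  1.82  0.1   1.   -1.01]
turn units [-0.06 -0.08 -0.07]
side 900 [-0.01293561  0.0148905  -0.10117071] ((-3.651021957397461, -3.0267868041992188), (115.11490631103516, 113.29387664794922), 59.285316467285156)
side 29 [ 0.01045583  0.0086791  -0.04806767] ((10.528502464294434, 4.860251426696777), (8.407837867736816, 32.577056884765625), 24.364505767822266)
top 8 [ 0.06698736  0.0142752  -0.10162966] ((24.130481719970703, 40.965511322021484), (5.496466636657715, 108.09773254394531), 57.18707275390625)
top 0 [nan nan nan]
  return _methods._mean(a, axis=axis, dtype=dtype,
  ret = um.true_divide(
```

View pics/side1.png

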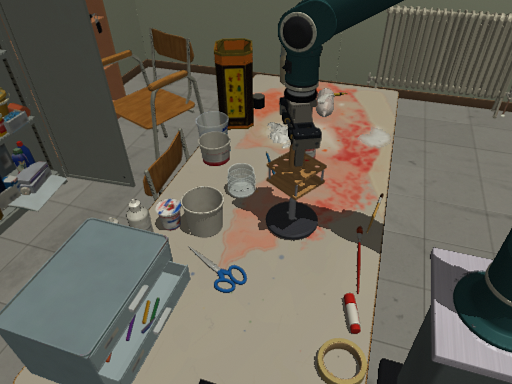

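Request:
{"op": "apply_moves", "data": {"series": "0.18 -0.2 0 -0.05 -0.05 -0.07;0 0 0 0 0 0;0 0 0 0 0 0;0 0 0 0 0 0;0 0 0 0 0 0"}}

```text
t: 6.1
position: [0.539, -0.1289, 0.3058]
tool_rot: [-3.055, -0.726, -0.008]
contact_force: [-0.3, -0.3, -2.4]
width: 0.0396
```

```bash
python3 - <<'E'
from h import *
go([.5377,-.1376,.29],-64)
save('side','side2')
P=np.load('pics/side2.npz')
c=P['im'][140:240,250:340][:,:,::-1]; cv2.imwrite('pics/c2.png',cv2.resize(c,None,fx=6,fy=6,interpolation=cv2.INTER_CUBIC))
E
```

```text
t 6.1 pos [ 0.539  -0.1289  0.3058] shift units [-0.17  0.24  0.53] F [-0.3 -0.3 -2.4] w 0.0396
tool y yaw -63.3 zaxis [ 0.004  0.003 -1.   ] j [ 0.42  0.32 -0.3   1.82  0.11  1.01 -1.02]
turn units [-0.01 -0.06  0.15]
```

View pics/c2.png

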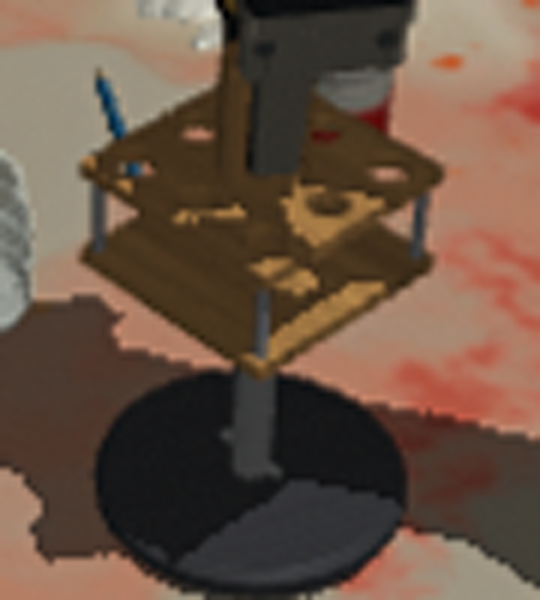

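Request:
{"op": "apply_moves", "data": {"series": "-0.1 0.15 0 0 0 0.1;0 0 0 0 0 0;0 0 0 0 0 0;0 0 0 0 0 0;0 0 0 0 0 0"}}

```text
t: 6.57
position: [0.5382, -0.1355, 0.306]
tool_rot: [-3.059, -0.71, -0.008]
contact_force: [0.2, -0.2, -3.1]
width: 0.0399
```

```bash
python3 - <<'E'
from h import *
go([.5377,-.1376,.29],-64)
E
```

```text
t 6.57 pos [ 0.5382 -0.1355  0.306 ] shift units [-0.05  0.06  0.53] F [ 0.2 -0.2 -3.1] w 0.0399
tool y yaw -63.9 zaxis [ 0.005  0.002 -1.   ] j [ 0.43  0.32 -0.29  1.82  0.1   1.01 -1.02]
turn units [-0.   -0.06  0.03]
```

Request:
{"op": "apply_moves", "data": {"series": "-0.04 0.05 0.3 0 0 0;0 0 0.3 0 0 0;0 0 0.3 0 0 0;0 0 0.3 0 0 0;0 0 0 0 0 0"}}

```text
t: 6.98
position: [0.5374, -0.1379, 0.2658]
tool_rot: [-3.059, -0.708, -0.007]
contact_force: [-0.8, -0.6, -3.3]
width: 0.0401
```

```bash
python3 - <<'E'
from h import *
go([.5377,-.1376,.22],-64)
E
```

```text
t 6.98 pos [ 0.5374 -0.1379  0.2658] shift units [ 0.01 -0.    1.53] F [-0.8 -0.6 -3.3] w 0.0401
tool y yaw -63.9 zaxis [ 0.004  0.002 -1.   ] j [ 0.42  0.37 -0.28  1.86  0.12  0.92 -1.03]
turn units [-0.01 -0.05  0.02]
```

Request:
{"op": "apply_moves", "data": {"series": "0 0 0.5 0 0 0;0 0 0.5 0 0 0;0 0 0.5 0 0 0;0 0 0.1 0 0 0;0 0 0 0 0 0"}}

```text
t: 7.4
position: [0.5374, -0.1373, 0.2141]
tool_rot: [-3.057, -0.709, -0.004]
contact_force: [-0.7, 0.4, -3.3]
width: 0.0399
```

```bash
python3 - <<'E'
from h import *
go([.5377,-.1376,.2],-64)
E
```

```text
t 7.4 pos [ 0.5374 -0.1373  0.2141] shift units [0.   0.01 0.47] F [-0.7  0.4 -3.3] w 0.0399
tool y yaw -63.9 zaxis [ 0.002  0.003 -1.   ] j [ 0.41  0.44 -0.27  1.9   0.15  0.82 -1.06]
turn units [-0.03 -0.03  0.02]
```

Request:
{"op": "apply_moves", "data": {"series": "0 0 0.12 0 0 0;0 0 0.12 0 0 0;0 0 0.12 0 0 0;0 0 0 0 0 0;0 0 0 0 0 0"}}

```text
t: 7.82
position: [0.5398, -0.1371, 0.2085]
tool_rot: [-3.06, -0.71, -0.011]
contact_force: [-0.8, 0.3, -3.7]
width: 0.0401
```

```bash
python3 - <<'E'
from h import *
go([.5377,-.1376,.197],-64)
E
```

```text
t 7.82 pos [ 0.5398 -0.1371  0.2085] shift units [-0.07 -0.02  0.38] F [-0.8  0.3 -3.7] w 0.0401
tool y yaw -63.9 zaxis [ 0.007  0.002 -1.   ] j [ 0.4   0.45 -0.27  1.9   0.16  0.81 -1.06]
turn units [ 0.02 -0.08  0.03]
```

Request:
{"op": "apply_moves", "data": {"series": "-0.05 0 0.15 0 -0.05 0;0 0 0.12 0 0 0;0 0 0.1 0 0 0;0 0 0 0 0 0;0 0 0 0 0 0"}}

```text
t: 8.23
position: [0.54, -0.137, 0.208]
tool_rot: [3.056, 0.708, 0.01]
contact_force: [-0.8, 0.7, -2.9]
width: 0.0402
```

```bash
python3 - <<'E'
from h import *
go([.5377,-.1376,.197],-64)
E
```

```text
t 8.23 pos [ 0.54  -0.137  0.208] shift units [-0.08 -0.02  0.37] F [-0.8  0.7 -2.9] w 0.0402
tool y yaw -63.9 zaxis [ 0.007 -0.003 -1.   ] j [ 0.4   0.45 -0.27  1.9   0.16  0.81 -1.07]
turn units [ 0.07 -0.06  0.02]
```

Request:
{"op": "apply_moves", "data": {"series": "0 0 0.3 0 0 0;0 0 0.3 0 0 0;0 0 0.3 0 0 0;0 0 0.3 0 0 0;0 0 0.3 0 0 0"}}

```text
t: 8.65
position: [0.5481, -0.1327, 0.1915]
tool_rot: [3.049, 0.707, 0.028]
contact_force: [-36.5, 3.2, 99.1]
width: 0.0398
```

```bash
python3 - <<'E'
from h import *
go([.5377,-.1376,.197],-64)
E
```

```text
t 8.65 pos [ 0.5481 -0.1327  0.1915] shift units [-0.38 -0.   -0.19] F [-36.5   3.2  99.1] w 0.0398
tool y yaw -63.9 zaxis [ 0.02  -0.007 -1.   ] j [ 0.38  0.48 -0.26  1.9   0.18  0.76 -1.09]
turn units [ 0.17 -0.17  0.02]
```

Request:
{"op": "apply_moves", "data": {"series": "-0.1 0 -0.1 0 0 0;0 0 0 0 0 0;0 0 0 0 0 0;0 0 0 0 0 0;0 0 0 0 0 0"}}

```text
t: 9.07
position: [0.5462, -0.1331, 0.1976]
tool_rot: [3.047, 0.708, 0.034]
contact_force: [-0.1, 0.9, -3.2]
width: 0.0396
```

```bash
python3 - <<'E'
from h import *
go([.5377,-.1376,.197],-64)
save('side','side3')
P=np.load('pics/side3.npz')
c=P['im'][140:240,250:340][:,:,::-1]; cv2.imwrite('pics/c3.png',cv2.resize(c,None,fx=6,fy=6,interpolation=cv2.INTER_CUBIC))
W=cloud('side',P['d'])
m=(np.hypot(W[...,0]-.5377,W[...,1]+.1376)<.085)&(W[...,2]>.07)&(W[...,2]<.115);q=W[m];A=np.c_[q[:,:2]-[.5377,-.1376],np.ones(len(q))]
w=np.ones(len(q),bool)
for i in range(8):
    k=np.linalg.lstsq(A[w],q[w,2],rcond=None)[0]; w=abs(q[:,2]-A@k)<.004
print(k,w.sum(),cv2.minAreaRect((q[w][:,:2]*1000).astype(np.float32)))
E
```

```text
t 9.07 pos [ 0.5462 -0.1331  0.1976] shift units [-0.32  0.01  0.02] F [-0.1  0.9 -3.2] w 0.0396
tool y yaw -63.8 zaxis [ 0.024 -0.008 -1.   ] j [ 0.39  0.46 -0.26  1.91  0.17  0.77 -1.08]
turn units [ 0.21 -0.21  0.03]
[-0.01526775 -0.02373295  0.1111935 ] 682 ((537.8645629882812, -139.42950439453125), (113.55203247070312, 113.56014251708984), 58.51396942138672)
```

View pics/c3.png

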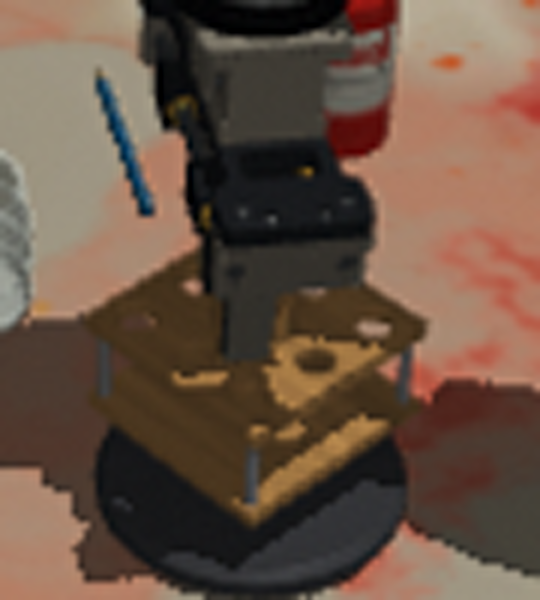

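Request:
{"op": "apply_moves", "data": {"series": "0 0 0 0 0 0;0 0 0 0 0 0;0 0 0 0 0 0;0 0 0 0 0 0;0 0 0 0 0 0", "gripper": 1}}

```text
t: 9.53
position: [0.5481, -0.1339, 0.1962]
tool_rot: [3.047, 0.707, 0.038]
contact_force: [0.5, -0.1, -1.1]
width: 0.071
```

```bash
python3 - <<'E'
from h import *
go([.5377,-.1376,.204],-64)
save('side','side4')
P=np.load('pics/side4.npz')
c=P['im'][140:240,250:340][:,:,::-1]; cv2.imwrite('pics/c4.png',cv2.resize(c,None,fx=6,fy=6,interpolation=cv2.INTER_CUBIC))
W=cloud('side',P['d'])
m=(np.hypot(W[...,0]-.5377,W[...,1]+.1376)<.085)&(W[...,2]>.07)&(W[...,2]<.115);q=W[m];A=np.c_[q[:,:2]-[.5377,-.1376],np.ones(len(q))]
w=abs(q[:,2]-.1)<.02
for i in range(8):
    k=np.linalg.lstsq(A[w],q[w,2],rcond=None)[0]; w=abs(q[:,2]-A@k)<.004
print(k,w.sum(),cv2.minAreaRect((q[w][:,:2]*1000).astype(np.float32)))
E
```

```text
t 9.53 pos [ 0.5481 -0.1339  0.1962] shift units [-0.36 -0.04 -0.27] F [ 0.5 -0.1 -1.1] w 0.071
tool y yaw -63.9 zaxis [ 0.027 -0.008 -1.   ] j [ 0.39  0.47 -0.26  1.9   0.17  0.76 -1.08]
turn units [ 0.22 -0.23  0.03]
[-0.02055345 -0.040637    0.10677078] 676 ((537.6788330078125, -137.45477294921875), (111.52881622314453, 111.77120208740234), 58.38890075683594)
```

View pics/c4.png

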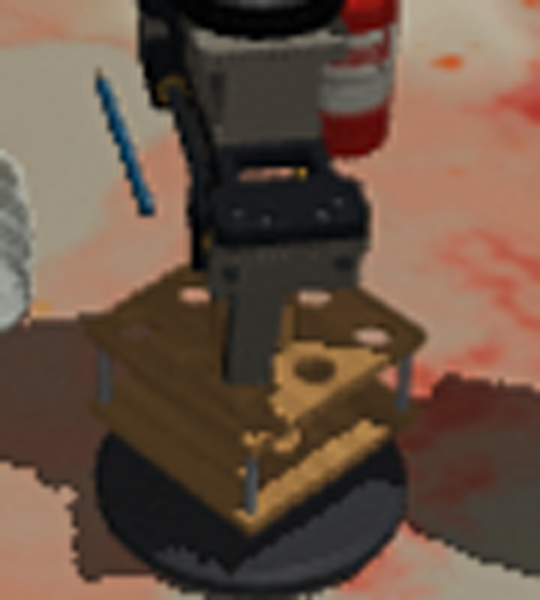

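Request:
{"op": "apply_moves", "data": {"series": "-0.15 0 -0.2 0.1 -0.1 0;-0.1 0 -0.1 0.1 -0.1 0;0 0 -0.05 0 0 0;0 0 0 0 0 0;0 0 0 0 0 0"}}

```text
t: 10.0
position: [0.5408, -0.1378, 0.2086]
tool_rot: [3.06, 0.71, 0.004]
contact_force: [0.5, 0.3, 0.6]
width: 0.0918
```

```bash
python3 - <<'E'
from h import *
go([.5377,-.1376,.208],-64)
E
```

```text
t 10.0 pos [ 0.5408 -0.1378  0.2086] shift units [-0.09 -0.05  0.02] F [0.5 0.3 0.6] w 0.0918
tool y yaw -63.9 zaxis [ 0.002  0.    -1.   ] j [ 0.4   0.45 -0.27  1.9   0.16  0.81 -1.06]
turn units [ 0.01 -0.03  0.02]
```

Request:
{"op": "apply_moves", "data": {"series": "-0.08 -0.04 0 0 0 0;0 0 0 0 0 0;0 0 0 0 0 0;0 0 0 0 0 0;0 0 0 0 0 0", "gripper": 0}}

```text
t: 10.42
position: [0.5376, -0.1377, 0.2086]
tool_rot: [3.06, 0.71, 0.004]
contact_force: [-0.9, -0.2, 0.5]
width: 0.0604
```

Request:
{"op": "apply_moves", "data": {"series": "0 0 0 0 0 0;0 0 0 0 0 0;0 0 0 0 0 0;0 0 0 0 0 0;0 0 0 0 0 0"}}

```text
t: 10.83
position: [0.5376, -0.1373, 0.2084]
tool_rot: [-3.06, -0.711, -0.003]
contact_force: [0.1, 0.2, 1.1]
width: 0.04
```

```bash
cat >> h.py <<'E'
def plate(name,c=(.5377,-.1376),z0=.1,tol=.02,load=False):
    if not load: save('side',name)
    P=np.load(f'pics/{name}.npz'); W=cloud('side',P['d'])
    m=(np.hypot(W[...,0]-c[0],W[...,1]-c[1])<.085)&(abs(W[...,2]-z0)<tol);q=W[m];A=np.c_[q[:,:2]-c,np.ones(len(q))]
    w=abs(q[:,2]-np.percentile(q[:,2],65))<.01
    for i in range(10):
        k=np.linalg.lstsq(A[w],q[w,2],rcond=None)[0]; w=abs(q[:,2]-A@k)<.004
    print('plate slopes,z',np.round(k,4),w.sum(),cv2.minAreaRect((q[w][:,:2]*1000).astype(np.float32)))
E
python3 - <<'E'
from h import *
go([.5377,-.1376,.208],-64)
plate('side0',(.53,.072),.076,.015,True)
plate('side5')
E
```

```text
t 10.83 pos [ 0.5376 -0.1373  0.2084] shift units [-0.    0.01  0.01] F [0.1 0.2 1.1] w 0.04
tool y yaw -63.8 zaxis [ 0.002  0.001 -1.   ] j [ 0.4   0.45 -0.27  1.9   0.16  0.81 -1.06]
turn units [-0.   -0.02  0.03]
plate slopes,z [ 0.003  -0.0019  0.0779] 1109 ((528.9227294921875, 70.69241333007812), (112.61006164550781, 111.53754425048828), 59.038387298583984)
plate slopes,z [-0.0227 -0.0307  0.1067] 745 ((537.5090942382812, -138.25555419921875), (113.06124877929688, 113.64525604248047), 57.53755187988281)
```

Request:
{"op": "apply_moves", "data": {"series": "0 0 0 0 0 0;0 0 0 0 0 0;0 0 0 0 0 0;0 0 0 0 0 0;0 0 0 0 0 1", "gripper": 1}}

```text
t: 11.3
position: [0.5376, -0.1375, 0.2083]
tool_rot: [-3.088, -0.575, -0.003]
contact_force: [0.6, 0.9, -0.2]
width: 0.071
```

Request:
{"op": "apply_moves", "data": {"series": "0 0 0 0 0 1;0 0 0 0 0 1;0 0 0 0 0 1;0 0 0 0 0 1;0 0 0 0 0 1"}}

```text
t: 11.72
position: [0.5377, -0.1378, 0.2082]
tool_rot: [-3.137, 0.142, -0.004]
contact_force: [-0.7, 0.4, 0.3]
width: 0.0917
```

Request:
{"op": "apply_moves", "data": {"series": "0 0 0 0 0 1;0 0 0 0 0 1;0 0 0 0 0 1;0 0 0 0 0 1;0 0 0 0 0 1"}}

```text
t: 12.13
position: [0.5379, -0.1378, 0.2082]
tool_rot: [-3.022, 0.852, -0.004]
contact_force: [0.3, -0.6, 0.1]
width: 0.0922
```

```bash
python3 - <<'E'
from h import *
go([.5377,-.1376,.208],-121)
E
```

```text
t 12.13 pos [ 0.5379 -0.1378  0.2082] shift units [-0.01 -0.    0.01] F [ 0.3 -0.6  0.1] w 0.0922
tool y yaw -121.5 zaxis [ 0.003  0.001 -1.   ] j [ 0.22  0.43 -0.04  1.92  0.02  0.8  -1.95]
turn units [-0.03 -0.02 -0.1 ]
```

Request:
{"op": "apply_moves", "data": {"series": "0 0 0 0 0 0;0 0 0 0 0 0;0 0 0 0 0 0;0 0 0 0 0 0;0 0 0 0 0 0", "gripper": 0, "grip_force": 40}}

```text
t: 12.55
position: [0.538, -0.1375, 0.2082]
tool_rot: [-3.024, 0.844, -0.004]
contact_force: [-1.1, -0.2, 0.4]
width: 0.0609
```

Request:
{"op": "apply_moves", "data": {"series": "0 0 0 0 0 0;0 0 0 0 0 0;0 0 0 0 0 0;0 0 0 0 0 0;0 0 0 0 0 0"}}

```text
t: 12.97
position: [0.5379, -0.1377, 0.2081]
tool_rot: [-3.025, 0.841, -0.004]
contact_force: [-0.4, -0.2, 0.2]
width: 0.0399
```

```bash
python3 - <<'E'
from h import *
go([.5377,-.1376,.208],-121)
plate('side6')
E
```

```text
t 12.97 pos [ 0.5379 -0.1377  0.2081] shift units [-0.01  0.    0.  ] F [-0.4 -0.2  0.2] w 0.0399
tool y yaw -121.1 zaxis [ 0.003  0.001 -1.   ] j [ 0.22  0.43 -0.04  1.91  0.02  0.8  -1.94]
turn units [-0.03 -0.02 -0.02]
plate slopes,z [-0.0042 -0.0113  0.1068] 699 ((536.3380737304688, -138.4978485107422), (112.17628479003906, 112.40629577636719), 57.89942932128906)
```

Request:
{"op": "apply_moves", "data": {"series": "0 0 -0.2 0 0 0;0 0 0 0 0 -1;0 0 0 0 0 -1;0 0 0 0 0 -1;0 0 0 0 0 -1"}}

```text
t: 13.43
position: [0.5363, -0.1374, 0.2137]
tool_rot: [-3.128, 0.281, 0.003]
contact_force: [0.7, -0.9, -4.0]
width: 0.04
```

Request:
{"op": "apply_moves", "data": {"series": "0 0 0 0 0 -1;0 0 0 0 0 -1;0 0 0 0 0 -1;0 0 0 0 0 -1;0 0 0 0 0 -1"}}

```text
t: 13.85
position: [0.5359, -0.138, 0.214]
tool_rot: [-3.11, -0.438, 0.003]
contact_force: [0.8, 0.4, -2.8]
width: 0.0399
```

```bash
python3 - <<'E'
from h import *
go([.5377,-.1376,.212],-31)
E
```

```text
t 13.85 pos [ 0.5359 -0.138   0.214 ] shift units [0.06 0.   0.07] F [ 0.8  0.4 -2.8] w 0.0399
tool y yaw -74.0 zaxis [-0.002  0.    -1.   ] j [ 0.37  0.43 -0.22  1.9   0.13  0.82 -1.21]
turn units [-0.02  0.02 -8.6 ]
```

Request:
{"op": "apply_moves", "data": {"series": "0.05 0 0 0 0 -1;0 0 0 0 0 -1;0 0 0 0 0 -1;0 0 0 0 0 -1;0 0 0 0 0 -1"}}

```text
t: 14.27
position: [0.536, -0.1381, 0.2137]
tool_rot: [-2.928, -1.133, 0.009]
contact_force: [1.0, -0.7, -2.3]
width: 0.0396
```

Request:
{"op": "apply_moves", "data": {"series": "0 0 0 0 0 -1;0 0 0 0 0 -1;0 0 0 0 0 -1;0 0 0 0 0 -0.5;0 0 0 0 0 0"}}

```text
t: 14.68
position: [0.5359, -0.1388, 0.214]
tool_rot: [-2.707, -1.59, 0.008]
contact_force: [0.4, 1.4, -2.5]
width: 0.0399
```

```bash
python3 - <<'E'
from h import *
go([.5377,-.1376,.2],-31)
plate('side7',z0=.11)
E
```

```text
t 14.68 pos [ 0.5359 -0.1388  0.214 ] shift units [0.06 0.04 0.47] F [ 0.4  1.4 -2.5] w 0.0399
tool y yaw -29.2 zaxis [-0.005 -0.001 -1.   ] j [ 0.51  0.46 -0.4   1.89  0.23  0.84 -0.52]
turn units [-0.05  0.04  0.37]
plate slopes,z [ 0.0067 -0.013   0.1127] 687 ((534.3092041015625, -139.7386474609375), (112.35765075683594, 113.45243835449219), 60.181190490722656)
```

Request:
{"op": "apply_moves", "data": {"series": "0.05 0.03 0.1 -0.05 0.05 0.2;0 0 0.15 0 0 0;0 0 0.15 0 0 0;0 0 0.15 0 0 0;0 0 0.15 0 0 0"}}

```text
t: 15.15
position: [0.5388, -0.1388, 0.1964]
tool_rot: [2.727, 1.552, 0.002]
contact_force: [-18.1, 1.2, 61.7]
width: 0.0395
```

```bash
python3 - <<'E'
from h import *
go([.5377,-.1376,.197],-31)
E
```

```text
t 15.15 pos [ 0.5388 -0.1388  0.1964] shift units [ 0.01 -0.05 -0.02] F [-18.1   1.2  61.7] w 0.0395
tool y yaw -30.7 zaxis [ 0.003 -0.003 -1.   ] j [ 0.5   0.48 -0.38  1.9   0.25  0.8  -0.56]
turn units [0.05 0.01 0.06]
```

Request:
{"op": "apply_moves", "data": {"series": "0 0 0 0 0 0;0 0 0 0 0 0;0 0 0 0 0 0;0 0 0 0 0 0;0 0 0 0 0 0", "gripper": 1}}

```text
t: 15.57
position: [0.5406, -0.1387, 0.1985]
tool_rot: [2.724, 1.549, 0.006]
contact_force: [0.1, 0.7, -0.7]
width: 0.071
```

Request:
{"op": "apply_moves", "data": {"series": "0 0 0 0 0 0;0 0 0 0 0 0;0 0 0 0 0 0;0 0 0 0 0 0;0 0 0 0 0 0"}}

```text
t: 15.98
position: [0.54, -0.1387, 0.197]
tool_rot: [2.726, 1.55, 0.004]
contact_force: [-0.0, 0.4, 0.8]
width: 0.0924
```

```bash
python3 - <<'E'
from h import *
go([.5377,-.1376,.197],-31)
plate('side8',z0=.095)
E
```

```text
t 15.98 pos [ 0.54   -0.1387  0.197 ] shift units [-0.01 -0.08 -0.  ] F [-0.   0.4  0.8] w 0.0924
tool y yaw -30.8 zaxis [ 0.005 -0.004 -1.   ] j [ 0.49  0.48 -0.38  1.9   0.25  0.8  -0.56]
turn units [0.07 0.01 0.05]
plate slopes,z [0.0047 0.     0.0959] 614 ((536.060791015625, -139.8865966796875), (113.27854919433594, 112.00152587890625), 58.97125244140625)
```

Request:
{"op": "apply_moves", "data": {"series": "0 0 -0.3 0 0 0;0 0 -0.8 0 0 0;0 0 -1 0 0 0;0 0 -1 0 0 0;0 0 -1 0 0 0"}}

```text
t: 16.45
position: [0.536, -0.1374, 0.3193]
tool_rot: [-2.725, -1.552, 0.013]
contact_force: [0.7, 0.1, 0.8]
width: 0.0917
```

Request:
{"op": "apply_moves", "data": {"series": "0 0 -0.5 0 0 0;0 0 0 0 0 0;0 0 0 0 0 0;0 0 0 0 0 0;0 0 0 0 0 0"}}

```text
t: 16.87
position: [0.5379, -0.1373, 0.343]
tool_rot: [2.726, 1.552, 0.001]
contact_force: [0.3, -0.3, -0.5]
width: 0.0917
```

```bash
python3 - <<'E'
from h import *
go([.5377,-.1376,.197],-31)
plate('side9',z0=.095)
for t in('white_pot','jar','bottle'): print(t,[(np.round(x['point'],3),round(x['conf'],2)) for x in ctrl.search_frame(t,'side')[:2]])
print(ctrl.sense()['t'])
E
```

```text
t 16.87 pos [ 0.5379 -0.1373  0.343 ] shift units [-0.01 -0.02  4.87] F [ 0.3 -0.3 -0.5] w 0.0917
tool y yaw -30.7 zaxis [ 0.003 -0.003 -1.   ] j [ 0.54  0.31 -0.43  1.77  0.15  1.09 -0.47]
turn units [0.05 0.02 0.06]
plate slopes,z [-0.0004 -0.0001  0.0958] 741 ((536.7438354492188, -140.47967529296875), (113.6844482421875, 113.48551940917969), 58.320213317871094)
white_pot [(array([ 0.77 , -0.041,  0.061]), 0.68)]
jar [(array([ 0.721, -0.211,  0.05 ]), 0.9)]
bottle [(array([ 0.567, -0.417,  0.061]), 0.73), (array([ 0.524, -0.094,  0.02 ]), 0.64)]
17.0667
```

View pics/side9.png

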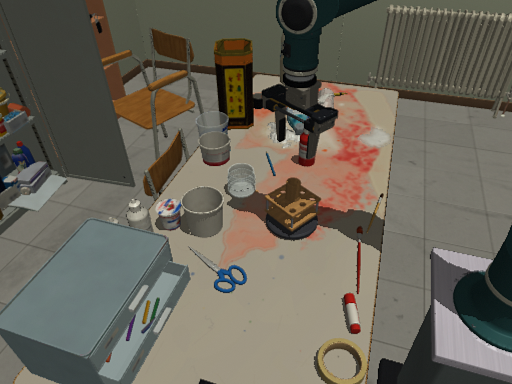

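The picture shows the rack upright on the stand at about (292, 210). The gripper is clear above it, the pot (202, 212) and jar (241, 181) have not moved, and the bottle (307, 150) is partly hidden behind the gripper. The plate is at home height and level, so I'm handing the job in.

```bash
python3 -c "
from h import *
print(ctrl.finish_job())"
```

```text
the job is handed in; nothing more can be done
None
```

The rack is back on its stand, fully home with its notches over the pin, upright and released. I handed the job in at about 17 s of the 61 s allowed.

**What I did:** I gripped the rack by its tube and lowered it over the post. The first try came down on the pin because the notches were a quarter turn off. I let go, gripped it again, lifted it slightly and turned it about 90°, and it went down to the round foot.

**Final checks:**
- **Height:** the upper plate measured 95.8 mm above the table. Taking off the 2 mm bias this camera showed when the rack stood on the table, that is 94 mm, which is the seated height.
- **Tilt:** the plate was level to within 0.001 rad.
- **Gripper:** it was clear of the rack by the time of the last picture.
- **Sideways position:** the side camera put the rack's centre about 3 mm from where I had measured the post. That is close to the 4 mm limit, but the camera is only good to about 2 mm and the post itself limits sideways play.
- **Pot, jar and bottle:** the pot and jar read within about 3 mm of their starting positions. The bottle read about 25 mm off, mostly in height. The gripper was partly hiding it in that picture, and the arm never went near it except well above it at the start.

**Forces:** while pressing the rack down, the measured contact force reached 99 N on the first try and 62 N on the second, below the 120 N wrist limit. The tube slipped in the fingers on the first try. The fingertips probably touched the upper plate then; I don't think the gripper's body pressed on anything.

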